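# Drive the stuck pin out of the green roller bracket

### The job

The brass pin in the green roller bracket is stuck. Take the drift punch out of the galley, push the pin out with its tip from the plain end, head first, until the pin is completely clear of the bore, then lay the punch back down flat in the galley and let go. Leave the pin of the grey bracket as it is.

Things in the scene. Friction and masses are not known exactly. Their poses are not given: they have to be found in the camera images.
- green_bracket: Green cast bracket, bolted down. Origin: table level under the lug's centre; x = drive direction, away from the robot, within 20 deg. Base 150 (x -55 to 95) x 90 x 14 mm. Lug: 30 (x -15 to 15) x 60 mm, top at 86 mm. Round 29 mm bore through it along x, axis 50 mm above the table at y = 0. Gutter on the +x side (x 15 to 83, floor at 32 mm, walls to 40 mm) catches the pin; the -x side is open.
- stuck_pin (a joint): Travel of the green bracket's pin along the bracket's +x, in m: 0 = fully in (plain face flush with the lug's -x face), 0.030 = plain end just leaves the bore at the +x face, 0.045 = end stop over the gutter. Starts at 0 to 0.006. Slides only along the bore, takes about 8 N (a little more if pushed fast), stays where it is left.
- stuck_pin_face (a point): Centre of the plain end face of the green bracket's pin, the face to push; on the bore's axis, moves with the pin. Brass pin, 26 mm diameter, 30 mm long, with a head 34 mm in diameter and 9 mm thick on its other (+x) end, outside the lug.
- punch: Drift punch lying in the galley: black eight-sided handle 110 mm long, 24 mm across flats, red band at its front; then a 70 mm steel nose: 12 mm cone, 58 mm rod of 10 mm diameter. About 0.25 kg. Origin: on the underside below the handle's middle (grip there); x points to the tip; the punch's axis is 12 mm above the origin. Points away from the robot within 25 deg.
- punch_tip (a point): Centre of the punch's flat end, 125 mm ahead of the handle's middle, on the punch's axis.
- galley: Galley: shallow metal tray fixed on the table, 300 (x) x 200 (y) mm outside, walls 3 mm thick, 11 mm high, floor 3 mm thick. Origin: centre of its underside; x away from the robot within 15 deg. The punch starts near x = -50, y = 0 mm; at the far end (x above 40 mm) lie a small screwdriver and a brass block, not needed.
- grey_bracket: A second bracket of the same shape and size with the same kind of brass pin, painted grey, bolted down; not to be worked on. Origin and axes as for the green one.
- sound_pin (a joint): How far the grey bracket's pin has been driven along its bracket's +x, in m; starts at 0, must stay there.
Things that resemble listed ones, but are neither listed nor needed, are in the scene too. Of the things like the punch, leave any that is blue; of the rest the smaller one is meant. Of the things that look like the green_bracket, the larger one is meant.

How it is judged:
By the outcome, as a careful person would: the job done as asked, in the order asked, and still so for the second after the job is handed in, with the robot touching nothing.
It also fails if it takes over 58 s, if anything falls off the work surface, if the arm or the gripper's body presses on something with over 40 N, if the wrist force passes 120 N, or if a joint passes its speed limit or range.

### The arm

A 6-joint arm with a two-finger parallel gripper is mounted at the origin on the work surface. World frame = base frame: x ahead of the robot, y to its left, z up, the work surface at z = 0. Lengths are in m, angles in rad, forces in N, time in s.
With the tool pointing down it reaches from about 0.4 to 0.825 m from the base axis. Payload 7 kg.
Tool frame: the origin (TCP) lies on the centre line of the jaws, within the pads' length; the fingertips stand 22 mm ahead of it and the grasp point (between the pads) lies 3 mm ahead of it (arm.tcp_to_tips is the distance from the TCP to the fingertips, in m); z points along the fingers, y is the line along which they close (so a half turn about z gives the same grasp; the last joint's range is limited). The gripper opens to 88 mm and grips with 3 to 60 N. Pads are 19 mm wide; open, the fingers measure 130 mm over their backs; the gripper's body (78 mm by 193 mm) begins 47 mm behind the grasp point.
Start: joints at [1.417, 0.359, 0.012, 0, -1.224, -0.288], TCP at [0.289, 0.61, 0.249] pointing down, gripper open.
Joint ranges: [-3.07, 3.07], [-1.43, 2.12], [-1.02, 1.25], [-3.03, 1.67], [-3.05, -0], [-3.03, 3.03]. Speed limits (rad/s): [2.39, 2.39, 3.01, 3.14, 3.14, 3.14].

### API

Orientations are given as [roll, pitch, yaw] about the fixed x, y, z axes, in that order (R = Rz(yaw) Ry(pitch) Rx(roll)).
In Python, from station import arm gives the robot as it stands.
- The arm moves only by the tool jog_arm, never from a script. Its argument "targets" is a list of rows, each an object of numbers: "dx", "dy", "dz": the shift along the tool's x, y, z in mm; "rx", "ry", "rz": the turn, a rotation vector about the tool's x, y, z in rad; "gripper": the closure, from 0 (fully open) to 1 (shut). In form: [{"dx": .., "dy": .., "dz": .., "rx": .., "ry": .., "rz": .., "gripper": ..}, ...]. A call has exactly 8 rows; each row is the pose to reach, as a shift and turn from the pose commanded when the call began, along the tool's axes at that moment; what a row does not reach only later rows make up. A row lasts 1/12 s, in which the tool goes at most 41.7 mm and 7.16 degrees, less where a joint would pass 70% of its speed; a pose out of reach is approached as far as the arm can. A call with a gripper value outside its range is refused whole. The fingers move at their own pace and stop on an object; "force" is the grip in N (left out, the last holds). Time passes only in rows, so rows that repeat a pose let the fingers close, or fill a call up. It gives the time, the measured TCP pose, the force, the opening and the grip force at its end, in the units of the state.
- arm.get_state(): the state, without advancing time (a new reading comes with each control period).
- arm.grab_frame(name): name is "scene" or "top" or "wrist"; returns a dict with "frame" (480x640x3 uint8, red, green, blue), "z_map" (480x640 float32, m along the optical axis (not along the pixel's ray), 0 where there is no reading), "fx", "fy", "cx", "cy" (pixels), "view" (4x4, takes a point from world to camera coordinates). Camera axes: x right, y down, z forward; pixel columns grow to the right and rows downward; lengths in m; the calibration is good to about 2 mm. A picture is of the moment at which its call begins.
- arm.job_done(): hands the job in; it is judged then, once.
The state is a dict: "t": time; "q": joint angles; "qd": joint speeds; "joint_efforts": joint torques, N m; "eef_pos": TCP position; "ee_rot": TCP orientation; "force": force on the tool from outside, world axes, zero at the start; "moment": the same for the moment, N m; "width": finger opening in m; "gripper_force": force on a finger pad.
Only numpy, scipy, OpenCV 4.12 (cv2) and the standard library are available. Lean on these libraries where they do the work, as an engineer would, in place of code of your own. Each camera call takes 0.05 s, during which the arm holds its last target. There are 200 camera calls.

## Working session

There is one attempt and no reset: what is moved stays moved. The work goes in short steps, Python scripts to look and compute and a tool call to move; the robot and the scene stay as the last step left them, time stands still between calls to the robot, and variables do not carry over. Pictures are saved under pics/ and viewed, at most 10 in all, crops included, and the job is handed in when it is done.

Besides the shell and the picture viewer there is one more tool, called after ">>>" as name([rows], argument=value, ...), one row to a line, values as JSON. jog_arm: Moves the arm, as the interface text tells. Its arguments: {"type":"object","properties":{"targets":{"type":"array","items":{"type":"object","properties":{"dx":{"type":"number"},"dy":{"type":"number"},"dz":{"type":"number"},"rx":{"type":"number"},"ry":{"type":"number"},"rz":{"type":"number"},"gripper":{"type":"number"}}}},"force":{"type":"number"}},"required":["targets"]}

```bash
mkdir -p pics; cat > h.py <<'E'
import numpy as np, cv2, pickle
from station import arm
def snap(n,tag):
    f=arm.grab_frame(n); pickle.dump(f,open(f'pics/{tag}.pkl','wb')); cv2.imwrite(f'pics/{tag}.png',f['frame'][:,:,::-1]); return f
def load(tag): return pickle.load(open(f'pics/{tag}.pkl','rb'))
def cloud(f):
    z=f['z_map']; v,u=np.mgrid[:480,:640]
    P=np.stack([(u-f['cx'])/f['fx']*z,(v-f['cy'])/f['fy']*z,z,np.ones_like(z)],-1)
    W=P@np.linalg.inv(f['view']).T; W=W[...,:3]; W[z==0]=np.nan; return W
def ray(f,u,v,h):
    M=np.linalg.inv(f['view']); d=M[:3,:3]@np.array([(u-f['cx'])/f['fx'],(v-f['cy'])/f['fy'],1]); o=M[:3,3]
    return o+d*(h-o[2])/d[2]
E
python3 - <<'E'
from h import *
a=snap('top','top0')['frame'];b=snap('scene','scene0')['frame']
cv2.imwrite('pics/both.png',cv2.resize(np.vstack([a,b]),(0,0),fx=.62,fy=.62)[:,:,::-1])
print(arm.get_state())
E
```

```text
{'t': 0.1, 'q': array([ 1.41708238e+00,  3.59312937e-01,  1.11706128e-02, -3.25079346e-04,
       -1.22407661e+00, -2.88098616e-01]), 'qd': array([ 0.00123222, -0.00061761,  0.00142848,  0.00108871,  0.00226909,
        0.00014148]), 'joint_efforts': array([-4.20828264e-04, -5.84164596e+01,  2.93753421e+01,  7.01551482e+00,
        1.02330212e-02, -4.67171731e-05]), 'eef_pos': array([0.28846227, 0.60982529, 0.24772363]), 'ee_rot': array([ 3.14014183e+00, -1.11227876e-04, -4.41923166e-01]), 'force': array([-0.90676742, -0.36492248,  0.30854978]), 'moment': array([ 0.02934319, -0.0075177 , -0.01338704]), 'gripper_force': 0.0, 'width': 0.08754755913680232}
```

View pics/top0.png

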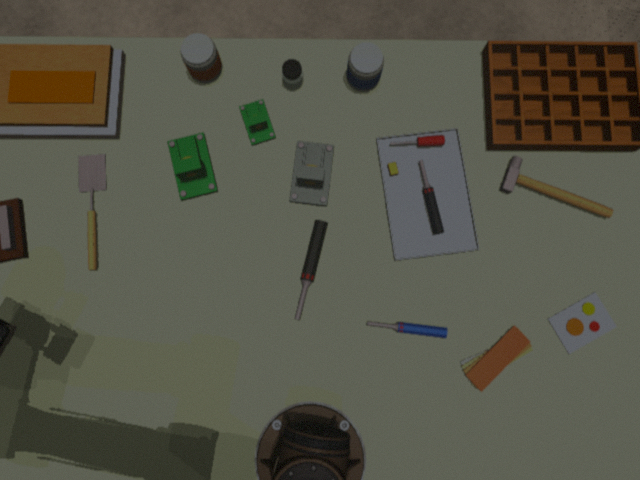

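View pics/scene0.png

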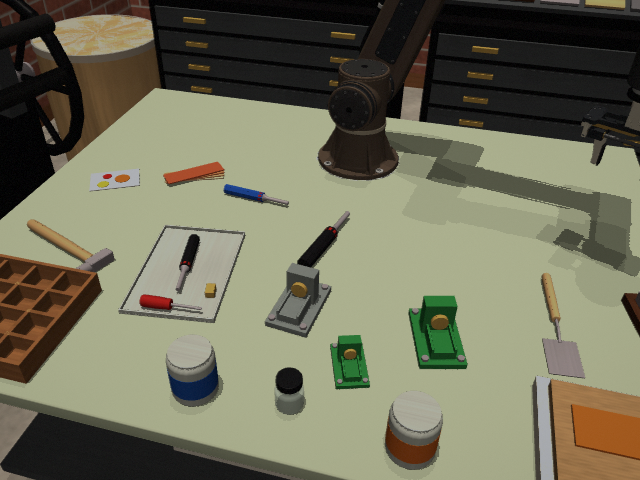

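Candidates in the top view:
- **Punch:** the black one in the galley is at (431,198), a larger black one is at (312,255) outside the galley, and a blue one is at (407,328). I take the black one in the galley, because it is the smaller of the two non-blue ones.
- **Green bracket:** the larger is at (192,166) and the smaller at (257,121). I take the larger.

Next I confirm both in one crop and measure them.

```bash
python3 - <<'E'
from h import *
f=load('top0');W=cloud(f);im=f['frame']
c=[cv2.resize(im[y:y+100,x:x+100],(400,400),interpolation=cv2.INTER_CUBIC) for x,y in((385,140),(145,120))]
cv2.imwrite('pics/crop.png',np.clip(np.hstack(c)[:,:,::-1].astype(float)*1.5,0,255))
hsv=cv2.cvtColor(im,cv2.COLOR_RGB2HSV)
def fit(m,name):
    P=W[m>0];P=P[~np.isnan(P[:,0])];r=cv2.minAreaRect((P[:,:2]*1000).astype(np.float32));print(name,len(P),np.round(r[0],1),np.round(r[1],1),round(r[2],1),'z',np.round(np.percentile(P[:,2],[2,50,98]),3));return P
def roi(m,x0,x1,y0,y1):
    o=np.zeros_like(m);o[y0:y1,x0:x1]=m[y0:y1,x0:x1];return o
g=cv2.inRange(hsv,(45,100,30),(80,255,255))
P=fit(roi(g,160,225,125,205),'green')
low=P[P[:,2]<.02];print('base low',cv2.minAreaRect((low[:,:2]*1000).astype(np.float32)))
top=P[P[:,2]>.078];print('lug top',len(top),cv2.minAreaRect((top[:,:2]*1000).astype(np.float32)),np.median(top[:,2]))
fit(roi(g,238,278,95,148),'small green')
dark=(im.max(2)<70).astype(np.uint8)
Z=np.nan_to_num(W[...,2])
pm=roi((Z>.009).astype(np.uint8),412,450,155,240)
hd=roi(dark,412,450,180,240);P=fit(hd,'handle')
P=fit(pm,'punch>9mm');P2=P[:,:2];m=P2.mean(0);d=np.linalg.svd(P2-m)[2][0];d*=np.sign(d[0]);t=(P2-m)@d
print('axis',m,d,np.degrees(np.arctan2(d[1],d[0])),'ends',m+d*t.min(),m+d*t.max())
gal=[ray(f,u,v,.011)for u,v in((376,138),(457,129),(477,248),(395,260))];print(np.round(gal,3))
M=np.linalg.inv(f['view']);print('cam',M[:3,3], f['fx'])
M=np.linalg.inv(load('scene0')['view']);print('cam',M[:3,3])
E
```

```text
green 1934 [658.4 287. ] [149.8  89. ] 15.4 z [0.009 0.017 0.088]
base low ((658.3505249023438, 287.0270080566406), (149.7770233154297, 88.95150756835938), 15.36319351196289)
lug top 371 ((639.6728515625, 282.2874755859375), (31.89476203918457, 60.06942367553711), 15.320094108581543) 0.08518935635671432
small green 841 [771.  135.8] [102.9  60.1] 19.0 z [0.005 0.012 0.061]
handle 591 [ 565.  -282.5] [134.8  29.7] 12.3 z [-0.     0.023  0.03 ]
punch>9mm 653 [ 596.9 -279.6] [ 69.3 196.4] 83.7 z [0.011 0.023 0.03 ]
axis [ 0.56935183 -0.2777163 ] [0.97969793 0.20047935] 11.564991489300432 ends [ 0.49813782 -0.2922891 ] [ 0.6893182  -0.25316713]
[[ 0.731 -0.152  0.011]
 [ 0.756 -0.348  0.011]
 [ 0.466 -0.384  0.011]
 [ 0.437 -0.193  0.011]]
cam [ 0.2993456  -0.01234651  1.26047432] 541.7408617447351
cam [1.51708697 0.2463365  0.87185363][ WARN:0@0.217] global loadsave.cpp:1063 imwrite_ Unsupported depth image for selected encoder is fallbacked to CV_8U.
```

View pics/crop.png

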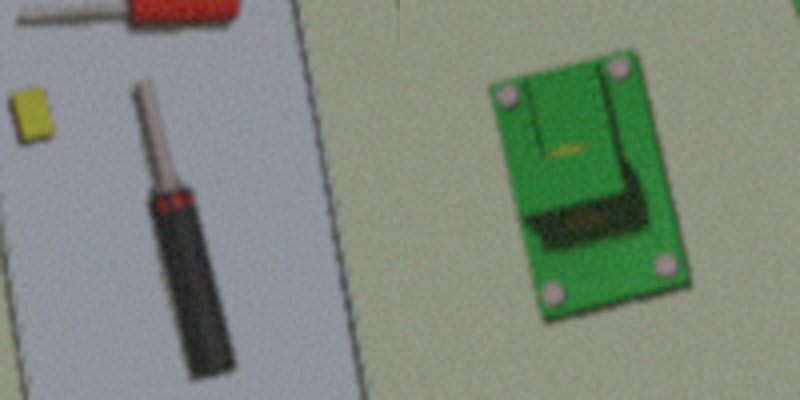

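The crop confirms both. The black punch with the red band lies in the galley with its tip at about (420,161) and its handle end at (438,233). The larger green bracket's base measures 150x89 mm, which matches. Next I compute the approach.

```bash
cat >> h.py <<'E'
from scipy.spatial.transform import Rotation as Ro
def rel(p,yaw,roll=np.pi,pitch=0.):
    s=arm.get_state();R=Ro.from_euler('xyz',s['ee_rot']);d=R.inv().apply(np.array(p)-s['eef_pos'])*1000
    r=(R.inv()*Ro.from_euler('xyz',[roll,pitch,yaw])).as_rotvec()
    print('t',round(s['t'],2),'pos',np.round(s['eef_pos'],4),'rot',np.round(s['ee_rot'],4),'F',np.round(s['force'],1),'w',round(s['width'],4),'| d',np.round(d,1),'r',np.round(r,4))
E
python3 - <<'E'
from h import *
f=load('top0')
for n,u,v,h in(('tip',420.5,160.7,.015),('band front',428.7,188.5,.02),('back',438,233,.02)): print(n,ray(f,u,v,h))
rel([.55,-.28,.2],.2)
E
```

```text
tip [ 0.67428576 -0.2572899   0.015     ]
band front [ 0.60511025 -0.27390154  0.02      ]
back [ 0.49920025 -0.29253862  0.02      ]
t 0.1 pos [0.2885 0.6098 0.2477] rot [ 3.1401e+00 -1.0000e-04 -4.4190e-01] F [-0.9 -0.4  0.3] w 0.0875 | d [617.  692.4  48.8] r [ 1.400e-03  4.000e-04 -6.419e-01]
```

>>> jog_arm([
  {"dx": 13,"dy": 15},
  {"dx": 37,"dy": 41},
  {"dx": 63,"dy": 71},
  {"dx": 90,"dy": 101},
  {"dx": 117,"dy": 131},
  {"dx": 143,"dy": 161},
  {"dx": 170,"dy": 190},
  {"dx": 196,"dy": 220},
])

```text
invalid input at $.targets[0]: expected keys dx, dy, dz, rx, ry, rz, gripper
```

>>> jog_arm([
  {"dx": 26,"dy": 30},
  {"dx": 52,"dy": 60},
  {"dx": 79,"dy": 89},
  {"dx": 105,"dy": 119},
  {"dx": 132,"dy": 149},
  {"dx": 158,"dy": 178},
  {"dx": 184,"dy": 207},
  {"dx": 210,"dy": 236},
])

```text
invalid input at $.targets[0]: expected keys dx, dy, dz, rx, ry, rz, gripper
```

>>> jog_arm([
  {"dx": 26,"dy": 30,"rz": -0.1},
  {"dx": 52,"dy": 60,"rz": -0.2},
  {"dx": 79,"dy": 89,"rz": -0.3},
  {"dx": 105,"dy": 119,"rz": -0.4},
  {"dx": 132,"dy": 149,"rz": -0.5},
  {"dx": 158,"dy": 178,"rz": -0.58},
  {"dx": 180,"dy": 205,"rz": -0.64},
  {"dx": 180,"dy": 205,"rz": -0.64},
])

```text
invalid input at $.targets[0]: expected keys dx, dy, dz, rx, ry, rz, gripper
```

```bash
python3 - <<'E'
from h import *
f=snap('wrist','w1')
print(np.round(arm.get_state()['q'],2));rel([.552,-.283,.1],.198)
E
```

```text
[ 1.42  0.36  0.01 -0.   -1.22 -0.29]
t 0.15 pos [0.2885 0.6099 0.2478] rot [ 3.1403e+00 -1.0000e-04 -4.4190e-01] F [-0.3 -0.9  0.3] w 0.0879 | d [620.  694.2 148.8] r [ 1.300e-03  3.000e-04 -6.399e-01]
```

View pics/w1.png

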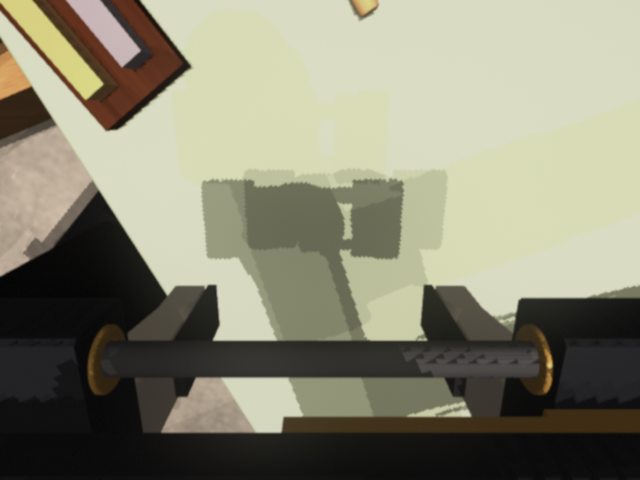

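All seven keys are needed in every row. The wrist view, from the start pose, shows only the fingers and the table. I resend the moves with full rows.

>>> jog_arm([
  {"dx": 13,"dy": 15,"dz": 0,"rx": 0,"ry": 0,"rz": 0,"gripper": 0},
  {"dx": 37,"dy": 41,"dz": 0,"rx": 0,"ry": 0,"rz": 0,"gripper": 0},
  {"dx": 63,"dy": 71,"dz": 0,"rx": 0,"ry": 0,"rz": 0,"gripper": 0},
  {"dx": 90,"dy": 101,"dz": 0,"rx": 0,"ry": 0,"rz": 0,"gripper": 0},
  {"dx": 117,"dy": 131,"dz": 0,"rx": 0,"ry": 0,"rz": 0,"gripper": 0},
  {"dx": 143,"dy": 161,"dz": 0,"rx": 0,"ry": 0,"rz": 0,"gripper": 0},
  {"dx": 170,"dy": 190,"dz": 0,"rx": 0,"ry": 0,"rz": 0,"gripper": 0},
  {"dx": 196,"dy": 220,"dz": 0,"rx": 0,"ry": 0,"rz": 0,"gripper": 0},
])

```text
t: 0.82
eef_pos: [0.3718, 0.3255, 0.2485]
ee_rot: [-3.142, 0.0, -0.441]
force: [0.8, 0.6, 0.5]
width: 0.0872
gripper_force: 0.0
```

>>> jog_arm([
  {"dx": 26,"dy": 30,"dz": 0,"rx": 0,"ry": 0,"rz": 0,"gripper": 0},
  {"dx": 52,"dy": 60,"dz": 0,"rx": 0,"ry": 0,"rz": 0,"gripper": 0},
  {"dx": 79,"dy": 89,"dz": 0,"rx": 0,"ry": 0,"rz": 0,"gripper": 0},
  {"dx": 105,"dy": 119,"dz": 0,"rx": 0,"ry": 0,"rz": 0,"gripper": 0},
  {"dx": 132,"dy": 149,"dz": 0,"rx": 0,"ry": 0,"rz": 0,"gripper": 0},
  {"dx": 158,"dy": 178,"dz": 0,"rx": 0,"ry": 0,"rz": 0,"gripper": 0},
  {"dx": 184,"dy": 207,"dz": 0,"rx": 0,"ry": 0,"rz": 0,"gripper": 0},
  {"dx": 210,"dy": 236,"dz": 0,"rx": 0,"ry": 0,"rz": 0,"gripper": 0},
])

```text
t: 1.48
eef_pos: [0.4606, 0.0224, 0.2488]
ee_rot: [-3.141, -0.0, -0.441]
force: [0.5, 0.5, 0.6]
width: 0.0879
gripper_force: 0.0
```

>>> jog_arm([
  {"dx": 26,"dy": 30,"dz": 0,"rx": 0,"ry": 0,"rz": -0.1,"gripper": 0},
  {"dx": 52,"dy": 60,"dz": 5,"rx": 0,"ry": 0,"rz": -0.2,"gripper": 0},
  {"dx": 79,"dy": 89,"dz": 15,"rx": 0,"ry": 0,"rz": -0.3,"gripper": 0},
  {"dx": 105,"dy": 119,"dz": 25,"rx": 0,"ry": 0,"rz": -0.4,"gripper": 0},
  {"dx": 132,"dy": 149,"dz": 35,"rx": 0,"ry": 0,"rz": -0.5,"gripper": 0},
  {"dx": 158,"dy": 178,"dz": 45,"rx": 0,"ry": 0,"rz": -0.58,"gripper": 0},
  {"dx": 180,"dy": 205,"dz": 50,"rx": 0,"ry": 0,"rz": -0.64,"gripper": 0},
  {"dx": 180,"dy": 205,"dz": 50,"rx": 0,"ry": 0,"rz": -0.64,"gripper": 0},
])

```text
t: 2.15
eef_pos: [0.5356, -0.2433, 0.1957]
ee_rot: [-3.141, 0.004, 0.198]
force: [1.6, 0.9, 0.5]
width: 0.0879
gripper_force: 0.0
```

```bash
python3 - <<'E'
from h import *
f=snap('wrist','w2')
print(np.round(arm.get_state()['q'],2));rel([.552,-.283,.1],.198)
E
```

```text
[-0.09  0.26 -0.26  0.   -1.06  1.86]
t 2.2 pos [ 0.5351 -0.2411  0.1964] rot [-3.1407  0.0034  0.1943] F [-0.6  0.3  0.1] w 0.0879 | d [ 8.8 44.5 96.3] r [-0.0009  0.0034 -0.0037]
```

View pics/w2.png

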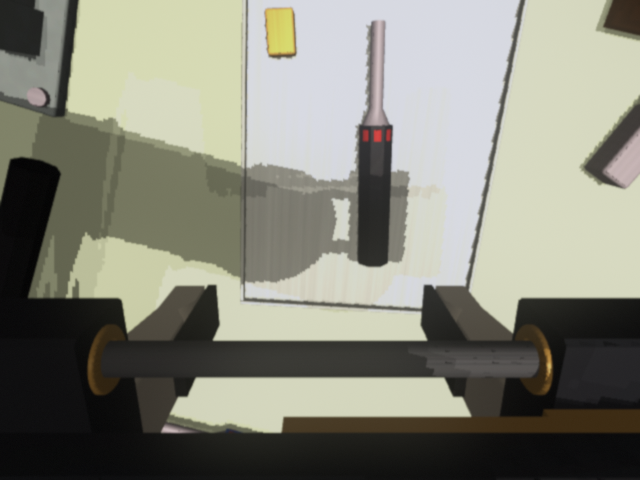

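The wrist view shows the punch vertical in the picture: tip at (378,20), handle front at (375,125), rear end at (373,263).

```bash
python3 - <<'E'
from h import *
f=load('w2')
T=ray(f,378,21,.016);B=ray(f,373,260,.02);F=ray(f,375,125,.02);B2=ray(f,373,263,.01)
print(T,F,B,B2,np.linalg.norm(T-F),np.linalg.norm(F-B))
d=(T-B)[:2];yaw=np.arctan2(d[1],d[0]);u=d/np.linalg.norm(d)
m=(T[:2]-.125*u+F[:2]-.055*u)/2;print('mid',m,'yaw',yaw, T[:2]-.125*u,F[:2]-.055*u)
W=cloud(f);print('heights top handle',np.nanmedian(W[150:250,370:378,2]),'floor',np.nanmedian(W[60:120,420:460,2]))
rel([*m,.0275],yaw)
E
```

```text
[ 0.67800861 -0.25685267  0.016     ] [ 0.60950845 -0.2708798   0.02      ] [ 0.50512243 -0.29465494  0.02      ] [ 0.49891364 -0.29743711  0.01      ] 0.07003593631788697 0.10705932588849464
mid [ 0.55583577 -0.2830909 ] yaw 0.21526617400775735 [ 0.55589367 -0.2835536 ] [ 0.55577788 -0.28262821]
heights top handle 0.02691767025969563 floor 0.00304944153399761
t 2.2 pos [ 0.5351 -0.2411  0.1964] rot [-3.1407  0.0034  0.1943] F [-0.6  0.3  0.1] w 0.0879 | d [ 12.8  45.3 168.8] r [-0.0009  0.0033 -0.021 ]
```

>>> jog_arm([
  {"dx": 3,"dy": 12,"dz": 5,"rx": 0,"ry": 0,"rz": -0.01,"gripper": 0},
  {"dx": 7,"dy": 25,"dz": 20,"rx": 0,"ry": 0.002,"rz": -0.02,"gripper": 0},
  {"dx": 11,"dy": 38,"dz": 45,"rx": 0,"ry": 0.003,"rz": -0.02,"gripper": 0},
  {"dx": 13,"dy": 45,"dz": 75,"rx": 0,"ry": 0.003,"rz": -0.02,"gripper": 0},
  {"dx": 13,"dy": 45,"dz": 100,"rx": 0,"ry": 0.003,"rz": -0.02,"gripper": 0},
  {"dx": 13,"dy": 45,"dz": 120,"rx": 0,"ry": 0.003,"rz": -0.02,"gripper": 0},
  {"dx": 13,"dy": 45,"dz": 130,"rx": 0,"ry": 0.003,"rz": -0.02,"gripper": 0},
  {"dx": 13,"dy": 45,"dz": 130,"rx": 0,"ry": 0.003,"rz": -0.02,"gripper": 0},
])

```text
t: 2.87
eef_pos: [0.5559, -0.2784, 0.0663]
ee_rot: [-3.14, 0.001, 0.218]
force: [0.5, 0.4, 0.1]
width: 0.0881
gripper_force: 0.0
```

```bash
python3 - <<'E'
from h import *
rel([.5558,-.2831,.0275],.213)
E
```

```text
t 2.87 pos [ 0.5559 -0.2784  0.0663] rot [-3.1397e+00  8.0000e-04  2.1810e-01] F [0.5 0.4 0.1] w 0.0881 | d [-1.1  4.6 38.8] r [-0.0019  0.0008  0.0051]
```

>>> jog_arm([
  {"dx": 0,"dy": 2,"dz": 8,"rx": 0,"ry": 0,"rz": 0,"gripper": 0},
  {"dx": -1,"dy": 3,"dz": 18,"rx": 0,"ry": 0,"rz": 0,"gripper": 0},
  {"dx": -1,"dy": 3,"dz": 27,"rx": 0,"ry": 0,"rz": 0,"gripper": 0},
  {"dx": -1,"dy": 3,"dz": 32,"rx": 0,"ry": 0,"rz": 0,"gripper": 0},
  {"dx": -1,"dy": 3,"dz": 35,"rx": 0,"ry": 0,"rz": 0,"gripper": 0},
  {"dx": -1,"dy": 3,"dz": 36,"rx": 0,"ry": 0,"rz": 0,"gripper": 0},
  {"dx": -1,"dy": 3,"dz": 37,"rx": 0,"ry": 0,"rz": 0,"gripper": 0},
  {"dx": -1,"dy": 3,"dz": 37,"rx": 0,"ry": 0,"rz": 0,"gripper": 0},
])

```text
t: 3.53
eef_pos: [0.5573, -0.2826, 0.0317]
ee_rot: [3.141, -0.003, 0.218]
force: [1.0, 0.6, 0.4]
width: 0.0879
gripper_force: 0.0
```

```bash
python3 - <<'E'
from h import *
rel([.5558,-.2831,.0275],.213)
E
```

```text
t 3.53 pos [ 0.5573 -0.2826  0.0317] rot [ 3.1414 -0.0032  0.2183] F [1.  0.6 0.4] w 0.0879 | d [-1.6  0.1  4.2] r [ 0.0002 -0.0032  0.0053]
```

>>> jog_arm([
  {"dx": -1,"dy": 0,"dz": 2,"rx": 0,"ry": 0,"rz": 0,"gripper": 0},
  {"dx": -1,"dy": 0,"dz": 4,"rx": 0,"ry": 0,"rz": 0,"gripper": 0},
  {"dx": -1,"dy": 0,"dz": 4,"rx": 0,"ry": 0,"rz": 0,"gripper": 0},
  {"dx": -1,"dy": 0,"dz": 4,"rx": 0,"ry": 0,"rz": 0,"gripper": 0.4},
  {"dx": -1,"dy": 0,"dz": 4,"rx": 0,"ry": 0,"rz": 0,"gripper": 0.6},
  {"dx": -1,"dy": 0,"dz": 4,"rx": 0,"ry": 0,"rz": 0,"gripper": 0.8},
  {"dx": -1,"dy": 0,"dz": 4,"rx": 0,"ry": 0,"rz": 0,"gripper": 1},
  {"dx": -1,"dy": 0,"dz": 4,"rx": 0,"ry": 0,"rz": 0,"gripper": 1},
], force=55)

```text
t: 4.2
eef_pos: [0.5562, -0.2828, 0.0276]
ee_rot: [3.142, -0.003, 0.218]
force: [-0.4, -0.3, -0.1]
width: 0.0596
gripper_force: 0.0
```

>>> jog_arm([
  {"dx": 0,"dy": 0,"dz": 0,"rx": 0,"ry": 0,"rz": 0,"gripper": 1},
  {"dx": 0,"dy": 0,"dz": 0,"rx": 0,"ry": 0,"rz": 0,"gripper": 1},
  {"dx": 0,"dy": 0,"dz": 0,"rx": 0,"ry": 0,"rz": 0,"gripper": 1},
  {"dx": 0,"dy": 0,"dz": 0,"rx": 0,"ry": 0,"rz": 0,"gripper": 1},
  {"dx": 0,"dy": 0,"dz": 0,"rx": 0,"ry": 0,"rz": 0,"gripper": 1},
  {"dx": 0,"dy": 0,"dz": 0,"rx": 0,"ry": 0,"rz": 0,"gripper": 1},
  {"dx": 0,"dy": 0,"dz": 0,"rx": 0,"ry": 0,"rz": 0,"gripper": 1},
  {"dx": 0,"dy": 0,"dz": 0,"rx": 0,"ry": 0,"rz": 0,"gripper": 1},
], force=55)

```text
t: 4.87
eef_pos: [0.5562, -0.2828, 0.0276]
ee_rot: [3.142, -0.003, 0.218]
force: [-0.7, -0.4, 0.4]
width: 0.0233
gripper_force: 55.0
```

>>> jog_arm([
  {"dx": 0,"dy": 0,"dz": -4,"rx": 0,"ry": 0,"rz": 0,"gripper": 1},
  {"dx": 0,"dy": 0,"dz": -14,"rx": 0,"ry": 0,"rz": 0,"gripper": 1},
  {"dx": 0,"dy": 0,"dz": -34,"rx": 0,"ry": 0,"rz": 0,"gripper": 1},
  {"dx": 0,"dy": 0,"dz": -60,"rx": 0,"ry": 0,"rz": 0,"gripper": 1},
  {"dx": 0,"dy": 0,"dz": -90,"rx": 0,"ry": 0,"rz": 0,"gripper": 1},
  {"dx": 0,"dy": 0,"dz": -120,"rx": 0,"ry": 0,"rz": 0,"gripper": 1},
  {"dx": 0,"dy": 0,"dz": -140,"rx": 0,"ry": 0,"rz": 0,"gripper": 1},
  {"dx": 0,"dy": 0,"dz": -150,"rx": 0,"ry": 0,"rz": 0,"gripper": 1},
], force=60)

```text
t: 5.53
eef_pos: [0.5568, -0.2833, 0.1818]
ee_rot: [3.139, -0.007, 0.219]
force: [1.2, 0.1, -3.2]
width: 0.0236
gripper_force: 60.0
```

```bash
python3 - <<'E'
from h import *
b=.268;u=np.array([np.cos(b),np.sin(b)]);o=np.array([.6392,.282])
rel([*(o-u*.175),.178],b)
E
```

```text
t 5.53 pos [ 0.5568 -0.2833  0.1818] rot [ 3.1392 -0.0074  0.2186] F [ 1.2  0.1 -3.2] w 0.0236 | d [  28.2 -525.3    2.7] r [ 0.0026 -0.0074 -0.0494]
```

>>> jog_arm([
  {"dx": 1,"dy": -10,"dz": 0,"rx": 0,"ry": 0,"rz": 0,"gripper": 1},
  {"dx": 2,"dy": -35,"dz": 0,"rx": 0,"ry": 0,"rz": 0,"gripper": 1},
  {"dx": 4,"dy": -70,"dz": 0,"rx": 0,"ry": 0,"rz": -0.01,"gripper": 1},
  {"dx": 6,"dy": -108,"dz": 0,"rx": 0,"ry": 0,"rz": -0.02,"gripper": 1},
  {"dx": 8,"dy": -146,"dz": 0,"rx": 0,"ry": 0,"rz": -0.03,"gripper": 1},
  {"dx": 10,"dy": -184,"dz": 0,"rx": 0,"ry": -0.003,"rz": -0.04,"gripper": 1},
  {"dx": 12,"dy": -222,"dz": 0,"rx": 0,"ry": -0.005,"rz": -0.05,"gripper": 1},
  {"dx": 14,"dy": -260,"dz": 0,"rx": 0,"ry": -0.007,"rz": -0.05,"gripper": 1},
])

```text
t: 6.2
eef_pos: [0.5112, -0.0243, 0.1763]
ee_rot: [-3.141, 0.006, 0.268]
force: [1.0, 2.2, -2.5]
width: 0.0231
gripper_force: 60.0
```

>>> jog_arm([
  {"dx": 0,"dy": -38,"dz": 0,"rx": 0,"ry": 0,"rz": 0,"gripper": 1},
  {"dx": 0,"dy": -76,"dz": 0,"rx": 0,"ry": 0,"rz": 0,"gripper": 1},
  {"dx": 0,"dy": -114,"dz": 0,"rx": 0,"ry": 0,"rz": 0,"gripper": 1},
  {"dx": 0,"dy": -152,"dz": 0,"rx": 0,"ry": 0,"rz": 0,"gripper": 1},
  {"dx": 0,"dy": -190,"dz": 0,"rx": 0,"ry": 0,"rz": 0,"gripper": 1},
  {"dx": 0,"dy": -226,"dz": 0,"rx": 0,"ry": 0,"rz": 0,"gripper": 1},
  {"dx": 0,"dy": -250,"dz": 0,"rx": 0,"ry": 0,"rz": 0,"gripper": 1},
  {"dx": 0,"dy": -260,"dz": 0,"rx": 0,"ry": 0,"rz": 0,"gripper": 1},
])

```text
t: 6.87
eef_pos: [0.4424, 0.2272, 0.1765]
ee_rot: [3.141, 0.005, 0.271]
force: [0.5, -0.4, -4.1]
width: 0.0232
gripper_force: 60.0
```

```bash
python3 - <<'E'
from h import *
f=snap('wrist','w3')
b=.268;u=np.array([np.cos(b),np.sin(b)]);o=np.array([.6392,.282])
rel([*(o-u*.175),.1],b)
W=cloud(f);hsv=cv2.cvtColor(f['frame'],cv2.COLOR_RGB2HSV);g=cv2.inRange(hsv,(45,100,30),(80,255,255))>0
P=W[g];P=P[~np.isnan(P[:,0])]
for a,c in((.008,.02),(.08,.095)):
    Q=P[(P[:,2]>a)&(P[:,2]<c)]
    if len(Q)>20: print(a,len(Q),cv2.minAreaRect((Q[:,:2]*1000).astype(np.float32)),np.median(Q[:,2]))
E
```

```text
t 6.92 pos [0.4426 0.2274 0.1765] rot [3.1415 0.0054 0.2708] F [-0.4  1.5 -3. ] w 0.0232 | d [29.5 -0.5 76.3] r [0.0001 0.0054 0.0028]
```

View pics/w3.png

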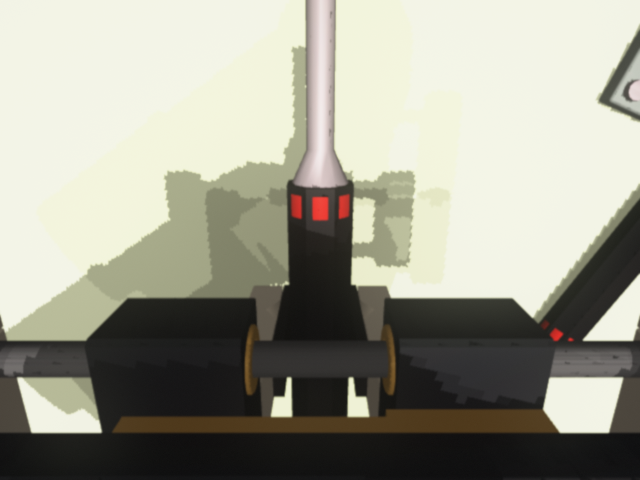

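The punch is held straight along the tool's x: band at (320,205), rod running up column 320, tip beyond the picture's top edge. Next I check its tilt from the depth map, then lower.

```bash
python3 - <<'E'
from h import *
f=load('w3');W=cloud(f);s=arm.get_state();R=Ro.from_euler('xyz',s['ee_rot'])
for v in (5,60,120,200,260):
    P=W[v-3:v+4,317:324].reshape(-1,3);print(v,np.round(R.inv().apply(np.nanmedian(P,0)-s['eef_pos'])*1000,1))
    r=W[v];m=np.where((r[:,2]>.1))[0];m=m[(m>270)&(m<370)];print('  edges',m.min(),m.max(),np.round(R.inv().apply(W[v,[m.min(),m.max()]]-s['eef_pos'])[:,1]*1000,1))
b=.268;u=np.array([np.cos(b),np.sin(b)]);o=np.array([.6392,.282])
rel([*(o-u*.17),.0626],b)
E
```

```text
5 [111.3   0.9   8.2]
  edges 305 335 [-4.   5.8]
60 [95.3  0.9  8.1]
  edges 306 334 [-3.8  5.6]
120 [76.4  0.9  8.1]
  edges 306 334 [-4.   5.8]
200 [50.2  0.9  0.5]
  edges 287 352 [-11.   12.4]
260 [28.3  0.9  0.6]
  edges 289 351 [-10.8  12.7]
t 6.92 pos [0.4426 0.2274 0.1765] rot [3.1415 0.0054 0.2708] F [-0.4  1.5 -3. ] w 0.0232 | d [ 34.7  -0.5 113.7] r [0.0001 0.0054 0.0028]
```

>>> jog_arm([
  {"dx": 3,"dy": 0,"dz": 6,"rx": 0,"ry": 0,"rz": 0,"gripper": 1},
  {"dx": 8,"dy": 0,"dz": 22,"rx": 0,"ry": 0.003,"rz": 0,"gripper": 1},
  {"dx": 14,"dy": 0,"dz": 45,"rx": 0,"ry": 0.005,"rz": 0,"gripper": 1},
  {"dx": 20,"dy": 0,"dz": 68,"rx": 0,"ry": 0.005,"rz": 0.003,"gripper": 1},
  {"dx": 26,"dy": 0,"dz": 90,"rx": 0,"ry": 0.005,"rz": 0.003,"gripper": 1},
  {"dx": 32,"dy": 0,"dz": 105,"rx": 0,"ry": 0.005,"rz": 0.003,"gripper": 1},
  {"dx": 34,"dy": 0,"dz": 113,"rx": 0,"ry": 0.005,"rz": 0.003,"gripper": 1},
  {"dx": 34,"dy": 0,"dz": 113,"rx": 0,"ry": 0.005,"rz": 0.003,"gripper": 1},
])

```text
t: 7.58
eef_pos: [0.4759, 0.2315, 0.0619]
ee_rot: [3.139, 0.003, 0.263]
force: [0.8, -0.1, -3.4]
width: 0.0233
gripper_force: 60.0
```

```bash
python3 - <<'E'
from h import *
f=snap('wrist','w4')
b=.268;u=np.array([np.cos(b),np.sin(b)]);o=np.array([.6392,.282])
rel([*(o-u*.145),.063],b)
W=cloud(f);hsv=cv2.cvtColor(f['frame'],cv2.COLOR_RGB2HSV);g=cv2.inRange(hsv,(45,80,20),(80,255,255))>0
P=W[g];P=P[~np.isnan(P[:,0])];d=P[:,:2]-o;L=np.c_[d@u,d@[-u[1],u[0]],P[:,2]]*1000
print(len(L),np.round(np.percentile(L,[1,50,99],axis=0),1)) if len(L) else print('no green')
Q=L[(L[:,0]<-13)&(L[:,2]>20)];print('lug face',len(Q),np.round(np.percentile(Q,[1,50,99],axis=0),1) if len(Q) else '')
E
```

```text
t 7.63 pos [0.4762 0.232  0.0633] rot [3.140e+00 1.700e-03 2.639e-01] F [ 0.4 -0.6 -3.4] w 0.0235 | d [25.4 -5.1  0.2] r [ 0.0016  0.0017 -0.0041]
2429 [[-52.1 -43.1   2.5]
 [-51.4   7.   13. ]
 [-49.2  42.7  15.5]]
lug face 0
```

View pics/w4.png

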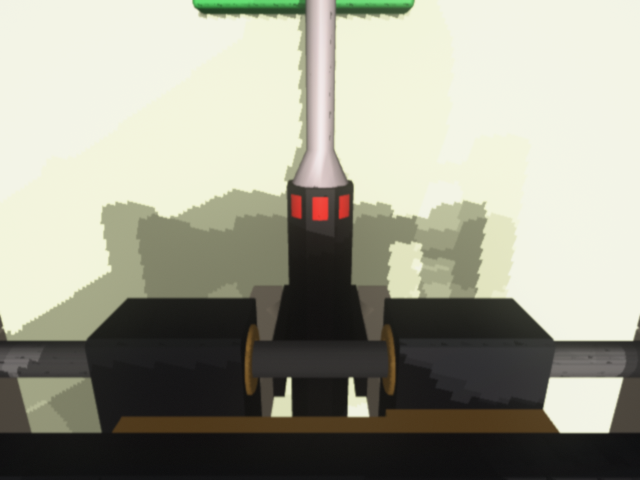

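The wrist view shows the base's rear edge across columns 195–413 (centre 304) with the rod at 320, so the tool must shift about -6 mm in tool y. That agrees with the computed offset. I align first, then drive.

>>> jog_arm([
  {"dx": 0,"dy": -2,"dz": 0,"rx": 0,"ry": 0,"rz": 0,"gripper": 1},
  {"dx": 1,"dy": -4,"dz": 0,"rx": 0,"ry": 0,"rz": -0.004,"gripper": 1},
  {"dx": 4,"dy": -6,"dz": 0,"rx": 0,"ry": 0.002,"rz": -0.004,"gripper": 1},
  {"dx": 9,"dy": -6,"dz": 0,"rx": 0,"ry": 0.002,"rz": -0.004,"gripper": 1},
  {"dx": 14,"dy": -6,"dz": 0,"rx": 0,"ry": 0.002,"rz": -0.004,"gripper": 1},
  {"dx": 19,"dy": -6,"dz": 0,"rx": 0,"ry": 0.002,"rz": -0.004,"gripper": 1},
  {"dx": 22,"dy": -6,"dz": 0,"rx": 0,"ry": 0.002,"rz": -0.004,"gripper": 1},
  {"dx": 24,"dy": -6,"dz": 0,"rx": 0,"ry": 0.002,"rz": -0.004,"gripper": 1},
])

```text
t: 8.3
eef_pos: [0.4987, 0.2458, 0.0645]
ee_rot: [3.142, -0.003, 0.269]
force: [0.8, 0.2, -3.1]
width: 0.0232
gripper_force: 60.0
```

```bash
python3 - <<'E'
from h import *
b=.268;u=np.array([np.cos(b),np.sin(b)]);n=np.array([-u[1],u[0]]);o=np.array([.6392,.282])
rel([*(o-u*.100+n*.0009),.063],b)
f=snap('wrist','w5');W=cloud(f);hsv=cv2.cvtColor(f['frame'],cv2.COLOR_RGB2HSV);g=cv2.inRange(hsv,(45,80,20),(80,255,255))>0
P=W[g];P=P[~np.isnan(P[:,0])];d=P[:,:2]-o;L=np.c_[d@u,d@n,P[:,2]]*1000
q=L[(L[:,2]>12)&(L[:,2]<16)]
for lo in(-40,-20,20,35):
    k=q[(q[:,1]>lo)&(q[:,1]<lo+8)];print(lo,len(k),np.round(k[:,0].min(),1) if len(k) else '')
print('y range',np.round(np.percentile(q[:,1],[.5,99.5]),1))
E
```

```text
t 8.3 pos [0.4987 0.2458 0.0645] rot [ 3.1416e+00 -3.1000e-03  2.6900e-01] F [ 0.8  0.2 -3.1] w 0.0232 | d [45.   1.4  1.6] r [ 0.     -0.0031  0.001 ]
-40 816 -51.8
-20 1479 -51.8
20 1462 -51.9
35 1003 -51.8
y range [-44.2  43.9]
```

>>> jog_arm([
  {"dx": 1,"dy": 0.5,"dz": 0.5,"rx": 0,"ry": 0,"rz": 0,"gripper": 1},
  {"dx": 3,"dy": 1,"dz": 1,"rx": 0,"ry": 0,"rz": 0,"gripper": 1},
  {"dx": 5,"dy": 1,"dz": 1,"rx": 0,"ry": 0,"rz": 0,"gripper": 1},
  {"dx": 7,"dy": 1,"dz": 1,"rx": 0,"ry": 0,"rz": 0,"gripper": 1},
  {"dx": 9,"dy": 1,"dz": 1,"rx": 0,"ry": 0,"rz": 0,"gripper": 1},
  {"dx": 11,"dy": 1,"dz": 1,"rx": 0,"ry": 0,"rz": 0,"gripper": 1},
  {"dx": 13,"dy": 1,"dz": 1,"rx": 0,"ry": 0,"rz": 0,"gripper": 1},
  {"dx": 15,"dy": 1,"dz": 1,"rx": 0,"ry": 0,"rz": 0,"gripper": 1},
])

```text
t: 9.02
eef_pos: [0.5106, 0.2473, 0.0625]
ee_rot: [3.14, 0.002, 0.269]
force: [-9.5, -0.8, -1.7]
width: 0.0229
gripper_force: 60.0
```

```bash
python3 - <<'E'
from h import *
b=.268;u=np.array([np.cos(b),np.sin(b)]);n=np.array([-u[1],u[0]]);o=np.array([.6392,.282])
rel([*(o-u*.100+n*.0009),.063],b)
E
```

```text
t 9.02 pos [0.5106 0.2473 0.0625] rot [3.1401e+00 2.1000e-03 2.6860e-01] F [-9.5 -0.8 -1.7] w 0.0229 | d [33.2 -0.3 -0.5] r [0.0015 0.0021 0.0006]
```

In contact, about 9 N. I keep pushing.

>>> jog_arm([
  {"dx": 2,"dy": 0,"dz": 0,"rx": 0,"ry": 0,"rz": 0,"gripper": 1},
  {"dx": 4,"dy": 0,"dz": 0,"rx": 0,"ry": 0,"rz": 0,"gripper": 1},
  {"dx": 6,"dy": 0,"dz": 0,"rx": 0,"ry": 0,"rz": 0,"gripper": 1},
  {"dx": 8,"dy": 0,"dz": 0,"rx": 0,"ry": 0,"rz": 0,"gripper": 1},
  {"dx": 10,"dy": 0,"dz": 0,"rx": 0,"ry": 0,"rz": 0,"gripper": 1},
  {"dx": 12,"dy": 0,"dz": 0,"rx": 0,"ry": 0,"rz": 0,"gripper": 1},
  {"dx": 14,"dy": 0,"dz": 0,"rx": 0,"ry": 0,"rz": 0,"gripper": 1},
  {"dx": 16,"dy": 0,"dz": 0,"rx": 0,"ry": 0,"rz": 0,"gripper": 1},
])

```text
t: 9.68
eef_pos: [0.5257, 0.2515, 0.0624]
ee_rot: [3.14, 0.003, 0.269]
force: [-8.9, -1.1, -1.4]
width: 0.0233
gripper_force: 60.0
```

```bash
python3 - <<'E'
from h import *
b=.268;u=np.array([np.cos(b),np.sin(b)]);n=np.array([-u[1],u[0]]);o=np.array([.6392,.282])
rel([*(o-u*.100+n*.0009),.063],b)
f=snap('wrist','w6');W=cloud(f);s=arm.get_state();R=Ro.from_euler('xyz',s['ee_rot'])
for v in (20,120,200):
    print(v,np.round(R.inv().apply(np.nanmedian(W[v-3:v+4,317:324].reshape(-1,3),0)-s['eef_pos'])*1000,1))
h=cv2.cvtColor(f['frame'],cv2.COLOR_RGB2HSV);r=((h[...,0]<6)&(h[...,1]>180)&(h[...,2]>100));ys,xs=np.where(r[150:260,280:360]);print('band rows',ys.min()+150,ys.max()+150,xs.mean()+280)
h=cv2.cvtColor(load('w3')['frame'],cv2.COLOR_RGB2HSV);r=((h[...,0]<6)&(h[...,1]>180)&(h[...,2]>100));ys,xs=np.where(r[150:260,280:360]);print('before',ys.min()+150,ys.max()+150,xs.mean()+280)
E
```

```text
t 9.68 pos [0.5257 0.2515 0.0624] rot [3.140e+00 2.600e-03 2.687e-01] F [-8.9 -1.1 -1.4] w 0.0233 | d [17.5 -0.3 -0.6] r [0.0016 0.0026 0.0007]
20 [105.7   0.9   5.6]
120 [76.2  0.9  7.3]
200 [50.1  0.8 -0.3]
band rows 196 220 319.2336065573771
before 195 219 320.1010638297872
```

The grip slipped slightly: the tip has risen about 3 mm, still well inside the pin face. I continue.

>>> jog_arm([
  {"dx": 2,"dy": 0,"dz": 0,"rx": 0,"ry": 0,"rz": 0,"gripper": 1},
  {"dx": 4,"dy": 0,"dz": 0,"rx": 0,"ry": 0,"rz": 0,"gripper": 1},
  {"dx": 6,"dy": 0,"dz": 0,"rx": 0,"ry": 0,"rz": 0,"gripper": 1},
  {"dx": 8,"dy": 0,"dz": 0,"rx": 0,"ry": 0,"rz": 0,"gripper": 1},
  {"dx": 10,"dy": 0,"dz": 0,"rx": 0,"ry": 0,"rz": 0,"gripper": 1},
  {"dx": 12,"dy": 0,"dz": 0,"rx": 0,"ry": 0,"rz": 0,"gripper": 1},
  {"dx": 14,"dy": 0,"dz": 0,"rx": 0,"ry": 0,"rz": 0,"gripper": 1},
  {"dx": 16,"dy": 0,"dz": 0,"rx": 0,"ry": 0,"rz": 0,"gripper": 1},
])

```text
t: 10.4
eef_pos: [0.5411, 0.2557, 0.0624]
ee_rot: [3.14, 0.003, 0.269]
force: [-9.4, -1.1, -0.7]
width: 0.0233
gripper_force: 60.0
```

```bash
python3 - <<'E'
from h import *
b=.268;u=np.array([np.cos(b),np.sin(b)]);n=np.array([-u[1],u[0]]);o=np.array([.6392,.282])
rel([*(o-u*.100+n*.0009),.063],b)
f=snap('wrist','w7');W=cloud(f);s=arm.get_state();R=Ro.from_euler('xyz',s['ee_rot'])
for v in (40,120,200,260):
    print(v,np.round(R.inv().apply(np.nanmedian(W[v-3:v+4,317:324].reshape(-1,3),0)-s['eef_pos'])*1000,1))
f=snap('scene','s7');cv2.imwrite('pics/s7c.png',cv2.resize(f['frame'][270:390,380:500],(600,600),interpolation=cv2.INTER_CUBIC)[:,:,::-1])
W=cloud(f);hsv=cv2.cvtColor(f['frame'],cv2.COLOR_RGB2HSV);m=cv2.inRange(hsv,(15,90,60),(30,255,255))>0
for F,t in((load('scene0'),'before'),(f,'now')):
    W=cloud(F);hsv=cv2.cvtColor(F['frame'],cv2.COLOR_RGB2HSV);m=(cv2.inRange(hsv,(12,90,40),(32,255,255))>0)
    P=W[m];P=P[~np.isnan(P[:,0])];d=P[:,:2]-o;L=np.c_[d@u,d@n,P[:,2]]*1000
    L=L[(abs(L[:,1])<22)&(L[:,0]>0)&(L[:,0]<100)&(L[:,2]>30)&(L[:,2]<72)];print(t,len(L),np.round(np.percentile(L,[2,50,98],axis=0),1))
E
```

```text
t 10.4 pos [0.5411 0.2557 0.0624] rot [3.140e+00 2.800e-03 2.687e-01] F [-9.4 -1.1 -0.7] w 0.0233 | d [ 1.6 -0.3 -0.6] r [0.0016 0.0028 0.0007]
40 [ 96.6   0.9 -23.8]
120 [76.2  0.9  6.9]
200 [50.1  0.8 -0.3]
260 [27.9  0.7  0.3]
before 217 [[ 20.6 -16.2  33.1]
 [ 28.9  -1.1  53.7]
 [ 32.6  14.4  66.4]]
now 366 [[ 24.9 -15.7  34.8]
 [ 60.3  -2.4  57.4]
 [ 65.8  14.6  66. ]]
```

View pics/s7c.png

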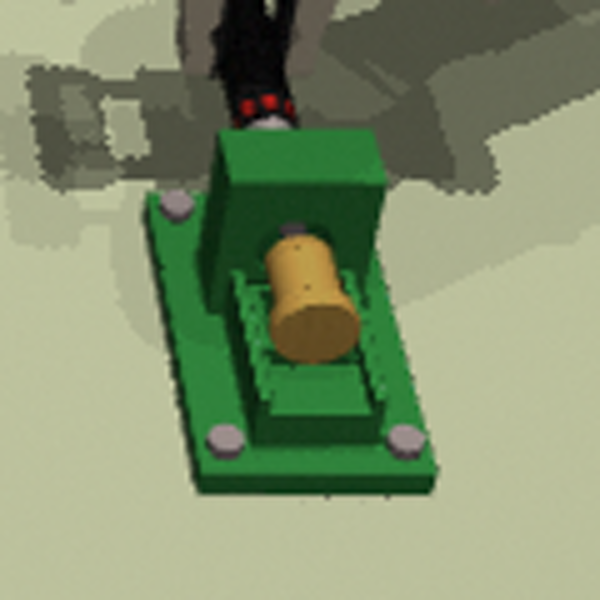

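The crop shows the pin out over the gutter, head at (315,330), with the grey tip visible behind it at (292,230). That puts the travel at about 36 mm. I push 3 mm more for margin, then back out straight.

>>> jog_arm([
  {"dx": 1.5,"dy": 0,"dz": 0,"rx": 0,"ry": 0,"rz": 0,"gripper": 1},
  {"dx": 3,"dy": 0,"dz": 0,"rx": 0,"ry": 0,"rz": 0,"gripper": 1},
  {"dx": 3,"dy": 0,"dz": 0,"rx": 0,"ry": 0,"rz": 0,"gripper": 1},
  {"dx": 1,"dy": 0,"dz": 0,"rx": 0,"ry": 0,"rz": 0,"gripper": 1},
  {"dx": -4,"dy": 0,"dz": 0,"rx": 0,"ry": 0,"rz": 0,"gripper": 1},
  {"dx": -12,"dy": 0,"dz": 0,"rx": 0,"ry": 0,"rz": 0,"gripper": 1},
  {"dx": -24,"dy": 0,"dz": 0,"rx": 0,"ry": 0,"rz": 0,"gripper": 1},
  {"dx": -38,"dy": 0,"dz": 0,"rx": 0,"ry": 0,"rz": 0,"gripper": 1},
])

```text
t: 11.17
eef_pos: [0.5068, 0.247, 0.0636]
ee_rot: [-3.141, -0.004, 0.269]
force: [0.1, 0.7, -3.4]
width: 0.023
gripper_force: 60.0
```

>>> jog_arm([
  {"dx": -15,"dy": 0,"dz": 0,"rx": 0,"ry": 0,"rz": 0,"gripper": 1},
  {"dx": -30,"dy": 0,"dz": 0,"rx": 0,"ry": 0,"rz": 0,"gripper": 1},
  {"dx": -45,"dy": 0,"dz": -3,"rx": 0,"ry": 0,"rz": 0,"gripper": 1},
  {"dx": -58,"dy": 0,"dz": -15,"rx": 0,"ry": 0,"rz": 0,"gripper": 1},
  {"dx": -62,"dy": 0,"dz": -40,"rx": 0,"ry": 0,"rz": 0,"gripper": 1},
  {"dx": -62,"dy": 0,"dz": -70,"rx": 0,"ry": 0,"rz": 0,"gripper": 1},
  {"dx": -62,"dy": 0,"dz": -100,"rx": 0,"ry": 0,"rz": 0,"gripper": 1},
  {"dx": -62,"dy": 0,"dz": -115,"rx": 0,"ry": 0,"rz": 0,"gripper": 1},
])

```text
t: 11.83
eef_pos: [0.4477, 0.2312, 0.1823]
ee_rot: [-3.139, -0.008, 0.27]
force: [0.9, 0.6, -1.6]
width: 0.0234
gripper_force: 60.0
```

```bash
python3 - <<'E'
from h import *
b=.268;u=np.array([np.cos(b),np.sin(b)]);n=np.array([-u[1],u[0]]);o=np.array([.6392,.282])
rel([.556,-.2831,.178],.218)
f=snap('scene','s8');W=cloud(f);hsv=cv2.cvtColor(f['frame'],cv2.COLOR_RGB2HSV);m=(cv2.inRange(hsv,(12,90,40),(32,255,255))>0)
P=W[m];P=P[~np.isnan(P[:,0])];d=P[:,:2]-o;L=np.c_[d@u,d@n,P[:,2]]*1000
L=L[(abs(L[:,1])<22)&(L[:,0]>0)&(L[:,0]<100)&(L[:,2]>30)&(L[:,2]<72)];print(len(L),np.round(np.percentile(L,[2,50,98],axis=0),1))
f=snap('wrist','w8');W=cloud(f);s=arm.get_state();R=Ro.from_euler('xyz',s['ee_rot'])
for v in (5,60,120,200,230,260):
    print(v,np.round(R.inv().apply(np.nanmedian(W[v-3:v+4,317:324].reshape(-1,3),0)-s['eef_pos'])*1000,1))
E
```

```text
t 11.83 pos [0.4477 0.2312 0.1823] rot [-3.1394 -0.008   0.2701] F [ 0.9  0.6 -1.6] w 0.0234 | d [-32.9 524.6   2.9] r [-0.0024 -0.008   0.0521]
370 [[ 26.6 -15.7  34.9]
 [ 63.5  -2.1  56.8]
 [ 68.5  14.1  65.7]]
5 [112.2   0.7   5.5]
60 [96.1  0.6  5.5]
120 [77.2  0.6  5.6]
200 [51.2  0.6 -2.1]
230 [40.2  0.6 -1.7]
260 [28.8  0.6 -1.7]
```

The pin moved another 3 mm, to about 39 mm, and stays. Now I return to the galley.

>>> jog_arm([
  {"dx": -1,"dy": 10,"dz": 0,"rx": 0,"ry": 0,"rz": 0,"gripper": 1},
  {"dx": -2,"dy": 35,"dz": 0,"rx": 0,"ry": 0,"rz": 0,"gripper": 1},
  {"dx": -4,"dy": 70,"dz": 0,"rx": 0,"ry": 0,"rz": 0.01,"gripper": 1},
  {"dx": -6,"dy": 108,"dz": 0,"rx": 0,"ry": -0.003,"rz": 0.02,"gripper": 1},
  {"dx": -9,"dy": 146,"dz": 0,"rx": 0,"ry": -0.005,"rz": 0.03,"gripper": 1},
  {"dx": -12,"dy": 184,"dz": 0,"rx": 0,"ry": -0.005,"rz": 0.04,"gripper": 1},
  {"dx": -14,"dy": 222,"dz": 0,"rx": 0,"ry": -0.005,"rz": 0.05,"gripper": 1},
  {"dx": -16,"dy": 260,"dz": 0,"rx": 0,"ry": -0.005,"rz": 0.05,"gripper": 1},
])

```text
t: 12.6
eef_pos: [0.4994, -0.0267, 0.1768]
ee_rot: [-3.141, 0.004, 0.219]
force: [1.2, 0.8, -3.7]
width: 0.0232
gripper_force: 60.0
```

>>> jog_arm([
  {"dx": 0,"dy": 38,"dz": 0,"rx": 0,"ry": 0,"rz": 0,"gripper": 1},
  {"dx": 0,"dy": 76,"dz": 0,"rx": 0,"ry": 0,"rz": 0,"gripper": 1},
  {"dx": 0,"dy": 114,"dz": 0,"rx": 0,"ry": 0,"rz": 0,"gripper": 1},
  {"dx": 0,"dy": 152,"dz": 0,"rx": 0,"ry": 0,"rz": 0,"gripper": 1},
  {"dx": 0,"dy": 190,"dz": 0,"rx": 0,"ry": 0,"rz": 0,"gripper": 1},
  {"dx": 0,"dy": 226,"dz": 0,"rx": 0,"ry": 0,"rz": 0,"gripper": 1},
  {"dx": 0,"dy": 252,"dz": 0,"rx": 0,"ry": 0,"rz": 0,"gripper": 1},
  {"dx": 0,"dy": 260,"dz": 0,"rx": 0,"ry": 0,"rz": 0,"gripper": 1},
])

```text
t: 13.27
eef_pos: [0.5561, -0.2818, 0.1757]
ee_rot: [-3.141, 0.005, 0.216]
force: [0.5, 0.3, -3.2]
width: 0.0233
gripper_force: 60.0
```

```bash
python3 - <<'E'
from h import *
arm.grab_frame('wrist')
rel([.556,-.2831,.06],.218)
f=snap('wrist','w9');W=cloud(f);s=arm.get_state();R=Ro.from_euler('xyz',s['ee_rot'])
for v in (5,60,120,200,230,260):
    print(v,np.round(R.inv().apply(np.nanmedian(W[v-3:v+4,317:324].reshape(-1,3),0)-s['eef_pos'])*1000,1))
E
```

```text
t 13.32 pos [ 0.5561 -0.2815  0.1756] rot [-3.1406  0.0053  0.2158] F [ 1.5 -1.4 -3.4] w 0.0231 | d [1.000e-01 1.700e+00 1.156e+02] r [-0.001   0.0053 -0.0022]
5 [111.5   2.6   8.3]
60 [95.5  2.5  8.3]
120 [76.6  2.5  7.9]
200 [50.4  2.6  0.7]
230 [39.5  2.5  0.9]
260 [28.3  2.5  0.8]
```

The grip is unchanged. I lower the punch and lay it down.

>>> jog_arm([
  {"dx": 0,"dy": 0,"dz": 8,"rx": 0,"ry": 0.002,"rz": 0,"gripper": 1},
  {"dx": 0,"dy": 1,"dz": 28,"rx": 0,"ry": 0.005,"rz": 0,"gripper": 1},
  {"dx": 0,"dy": 1,"dz": 55,"rx": 0,"ry": 0.005,"rz": 0,"gripper": 1},
  {"dx": 0,"dy": 1,"dz": 80,"rx": 0,"ry": 0.005,"rz": 0,"gripper": 1},
  {"dx": 0,"dy": 1,"dz": 105,"rx": 0,"ry": 0.005,"rz": 0,"gripper": 1},
  {"dx": 0,"dy": 1,"dz": 122,"rx": 0,"ry": 0.005,"rz": 0,"gripper": 1},
  {"dx": 0,"dy": 1,"dz": 132,"rx": 0,"ry": 0.005,"rz": 0,"gripper": 1},
  {"dx": 0,"dy": 1,"dz": 134,"rx": 0,"ry": 0.005,"rz": 0,"gripper": 1},
])

```text
t: 14.03
eef_pos: [0.5555, -0.2777, 0.0418]
ee_rot: [-3.14, 0.001, 0.22]
force: [0.5, 0.5, -2.4]
width: 0.0232
gripper_force: 60.0
```

```bash
python3 - <<'E'
from h import *
arm.grab_frame('wrist');arm.grab_frame('wrist')
rel([.556,-.2831,.028],.218)
E
```

```text
t 14.13 pos [ 0.5571 -0.2786  0.0442] rot [-3.1415e+00 -2.4000e-03  2.2030e-01] F [ 0.4 -0.2 -2.9] w 0.0238 | d [-2.1  4.2 16.2] r [-0.0001 -0.0024  0.0023]
```

>>> jog_arm([
  {"dx": 0,"dy": 1,"dz": 4,"rx": 0,"ry": 0,"rz": 0,"gripper": 1},
  {"dx": -1,"dy": 3,"dz": 8,"rx": 0,"ry": 0,"rz": 0,"gripper": 1},
  {"dx": -1,"dy": 3,"dz": 12,"rx": 0,"ry": 0,"rz": 0,"gripper": 1},
  {"dx": -1,"dy": 3,"dz": 14,"rx": 0,"ry": 0,"rz": 0,"gripper": 1},
  {"dx": -1,"dy": 3,"dz": 15,"rx": 0,"ry": 0,"rz": 0,"gripper": 1},
  {"dx": -1,"dy": 3,"dz": 16,"rx": 0,"ry": 0,"rz": 0,"gripper": 1},
  {"dx": -1,"dy": 3,"dz": 16,"rx": 0,"ry": 0,"rz": 0,"gripper": 1},
  {"dx": -1,"dy": 3,"dz": 16,"rx": 0,"ry": 0,"rz": 0,"gripper": 1},
])

```text
t: 14.8
eef_pos: [0.557, -0.2824, 0.0283]
ee_rot: [3.142, -0.003, 0.219]
force: [0.5, 0.4, -3.5]
width: 0.0235
gripper_force: 60.0
```

```bash
python3 - <<'E'
from h import *
arm.grab_frame('wrist')
rel([.556,-.2831,.0276],.218)
f=snap('wrist','w10');W=cloud(f)
for v in (60,120,200,260): print(v,np.round(np.nanmedian(W[v-3:v+4,317:324].reshape(-1,3),0)*1000,1))
E
```

```text
t 14.85 pos [ 0.557  -0.2824  0.0284] rot [ 3.1415 -0.0032  0.2192] F [-0.3  0.8 -4.1] w 0.0232 | d [-1.2  0.5  0.8] r [ 0.0001 -0.0032  0.0012]
60 [ 650.5 -262.4   20.6]
120 [ 632.  -266.5   20.8]
200 [ 606.5 -272.2   28. ]
260 [ 585. -277.   28.]
```

About 1 mm above the floor. I ease down 1 mm, open gradually, then rise.

>>> jog_arm([
  {"dx": 0,"dy": 0,"dz": 0.5,"rx": 0,"ry": 0,"rz": 0,"gripper": 1},
  {"dx": 0,"dy": 0,"dz": 1,"rx": 0,"ry": 0,"rz": 0,"gripper": 1},
  {"dx": 0,"dy": 0,"dz": 1,"rx": 0,"ry": 0,"rz": 0,"gripper": 1},
  {"dx": 0,"dy": 0,"dz": 1,"rx": 0,"ry": 0,"rz": 0,"gripper": 0.6},
  {"dx": 0,"dy": 0,"dz": 1,"rx": 0,"ry": 0,"rz": 0,"gripper": 0.4},
  {"dx": 0,"dy": 0,"dz": 1,"rx": 0,"ry": 0,"rz": 0,"gripper": 0.3},
  {"dx": 0,"dy": 0,"dz": 1,"rx": 0,"ry": 0,"rz": 0,"gripper": 0.3},
  {"dx": 0,"dy": 0,"dz": 1,"rx": 0,"ry": 0,"rz": 0,"gripper": 0.3},
])

```text
t: 15.57
eef_pos: [0.5571, -0.2824, 0.0274]
ee_rot: [3.141, -0.003, 0.219]
force: [-0.8, 0.2, -0.4]
width: 0.0513
gripper_force: 0.0
```

>>> jog_arm([
  {"dx": 0,"dy": 0,"dz": 0,"rx": 0,"ry": 0,"rz": 0,"gripper": 0.3},
  {"dx": 0,"dy": 0,"dz": 0,"rx": 0,"ry": 0,"rz": 0,"gripper": 0.3},
  {"dx": 0,"dy": 0,"dz": -5,"rx": 0,"ry": 0,"rz": 0,"gripper": 0.3},
  {"dx": 0,"dy": 0,"dz": -20,"rx": 0,"ry": 0,"rz": 0,"gripper": 0.3},
  {"dx": 0,"dy": 0,"dz": -45,"rx": 0,"ry": 0,"rz": 0,"gripper": 0.3},
  {"dx": 0,"dy": 0,"dz": -75,"rx": 0,"ry": 0,"rz": 0,"gripper": 0.3},
  {"dx": 0,"dy": 0,"dz": -105,"rx": 0,"ry": 0,"rz": 0,"gripper": 0.3},
  {"dx": 0,"dy": 0,"dz": -125,"rx": 0,"ry": 0,"rz": 0,"gripper": 0.3},
])

```text
t: 16.23
eef_pos: [0.5574, -0.2828, 0.1558]
ee_rot: [3.14, -0.006, 0.22]
force: [0.3, 0.0, -0.1]
width: 0.0614
gripper_force: 0.0
```

>>> jog_arm([
  {"dx": -10,"dy": 0,"dz": -10,"rx": 0,"ry": 0,"rz": 0,"gripper": 0.3},
  {"dx": -25,"dy": 0,"dz": -20,"rx": 0,"ry": 0,"rz": 0,"gripper": 0.3},
  {"dx": -40,"dy": 0,"dz": -30,"rx": 0,"ry": 0,"rz": 0,"gripper": 0.3},
  {"dx": -50,"dy": 0,"dz": -40,"rx": 0,"ry": 0,"rz": 0,"gripper": 0.3},
  {"dx": -50,"dy": 0,"dz": -40,"rx": 0,"ry": 0,"rz": 0,"gripper": 0.3},
  {"dx": -50,"dy": 0,"dz": -40,"rx": 0,"ry": 0,"rz": 0,"gripper": 0.3},
  {"dx": -50,"dy": 0,"dz": -40,"rx": 0,"ry": 0,"rz": 0,"gripper": 0.3},
  {"dx": -50,"dy": 0,"dz": -40,"rx": 0,"ry": 0,"rz": 0,"gripper": 0.3},
])

```text
t: 16.9
eef_pos: [0.5077, -0.2932, 0.1913]
ee_rot: [-3.141, -0.002, 0.219]
force: [0.3, 0.0, -0.4]
width: 0.0613
gripper_force: 0.0
```

```bash
python3 - <<'E'
from h import *
snap('scene','s11');rel([.5,0,.1],.2)
E
```

```text
t 16.95 pos [ 0.5077 -0.2931  0.1913] rot [-3.141e+00 -1.900e-03  2.193e-01] F [-0.4  0.4 -0.1] w 0.0613 | d [  56.1 -287.8   91.5] r [-0.0007 -0.0019  0.0193]
```

View pics/s11.png

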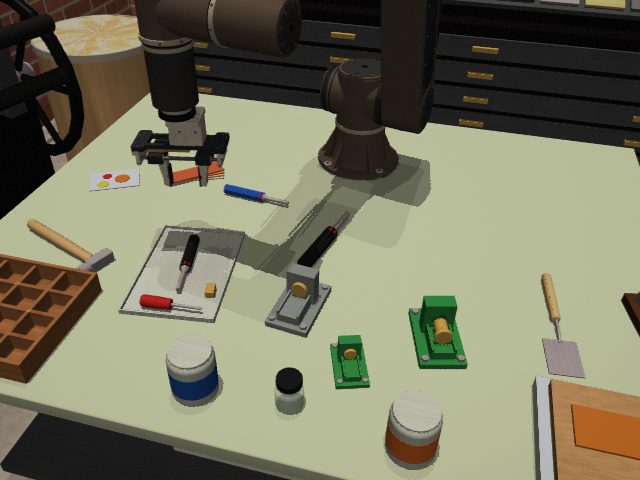

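The punch lies flat in the galley at (188,262), the green bracket's pin is out over the gutter at (443,330), and the grey pin at (299,289) is untouched. The gripper is clear.

```bash
python3 -c "
from station import arm
print(arm.job_done())"
```

```text
the job is handed in; nothing more can be done
None
```

The job is handed in at about 17 s: the green bracket's pin is pushed clear of the bore (about 39 mm travel, measured from the camera), the punch is back flat in the galley and released, and the grey pin was not touched.

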